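# Open the combination-locked petty-cash box

### The arm

A 6-joint arm with a two-finger parallel gripper is mounted at the origin on the work surface. World frame = base frame: x ahead of the robot, y to its left, z up, the work surface at z = 0. Lengths are in m, angles in degrees, forces in N, time in s.
With the tool pointing down it reaches from about 0.375 to 0.9 m from the base axis. Payload 3.1 kg.
Tool frame: the origin (TCP) lies at the very end of the fingers, on their centre line; the grasp point (between the pads) lies 19 mm behind it; z points along the fingers, y is the line along which they close (so a half turn about z gives the same grasp; the last joint's range is limited). The gripper opens to 87 mm and grips with 3 to 60 N. Pads are 19 mm wide; open, the fingers measure 117 mm over their backs; the gripper's body (75 mm by 190 mm) begins 51 mm behind the grasp point.
Start: joints at [56.923, 30.224, 82.088, -0, 67.689, -10.227], TCP at [0.243, 0.576, 0.223] pointing down, gripper open.
Joint ranges: [-176.69, 176.69], [-43.24, 126.21], [12.49, 139.97], [-82, 262], [0, 151.66], [-163.58, 163.58]. Speed limits (degrees/s): [159.86, 159.86, 180, 180, 180, 180].

### API

Orientations are given as a 3x3 rotation matrix whose columns are the frame's x, y, z axes.
In Python, from rig import * gives the robot as it stands.
- The arm moves only by the tool jog_arm, never from a script. Its arguments are lists of equal length, an entry for each row: "delta_pos": the shift along the world's x, y, z in cm, a list of three; "turn": the turn about the world's z in degrees; "grip": the closure, from 0 (fully open) to 1 (shut). In form: {"delta_pos": [[x, y, z], ...], "turn": [turn, ...], "grip": [grip, ...]}. A call has 1 to 12 rows; each row is the pose to reach, as a shift and turn from the pose commanded when the call began; what a row does not reach only later rows make up. A row lasts 1/8 s, in which the tool goes at most 62.5 mm and 10.7 degrees, less where a joint would pass 70% of its speed; a pose out of reach is approached as far as the arm can. A call with a gripper value outside its range is refused whole. The fingers move at their own pace and stop on an object; the grip force is fixed at half the most. Time passes only in rows, so rows that repeat a pose let the fingers close. It gives the time, the measured TCP pose, the force, the opening and the grip force at its end, in the units of the state.
- read_state(): the state, without advancing time (a new reading comes with each control period).
- capture(name): name is "side" or "top" or "wrist"; returns a dict with "color" (420x560x3 uint8, blue, green, red), "fovy" (degrees; the focal length in pixels is half the picture's height over the tangent of half this angle, whatever the lens; pixels are square), "cx", "cy" (the principal point, pixels), "camera_from_world" (4x4, takes a point from world to camera coordinates). Camera axes: x right, y up, looking along -z (the intrinsics and any distortion apply to the point x, -y, -z); pixel columns grow to the right and rows downward; lengths in m; the calibration is good to about 2 mm. A picture is of the moment at which its call begins. There is no depth.
- hand_in(): hands the job in; it is judged then, once.
The state is a dict: "time_s": time; "joint_positions": joint angles; "qvel": joint speeds; "tau": joint torques, N m; "position": TCP position; "tcp_rot": TCP orientation; "force": force on the tool from outside, world axes, zero at the start; "moment": the same for the moment, N m; "opening": opening from 0.0 (shut) to 1.0 (fully open); "grasp_force": force on a finger pad.
Only numpy, scipy, OpenCV 4.12 (cv2) and the standard library are available. Lean on these libraries where they do the work, as an engineer would, in place of code of your own. Each camera call takes 0.05 s, during which the arm holds its last target. There are 200 camera calls.

### The job

Open the petty-cash box on the packing table: turn the three number wheels on its lid to 4 - 7 - 2, read from left to right as seen from the robot, then slide the steel catch beside them all the way to the right, away from the wheels, and raise the lid by its handle until it stands open by itself at 45 degrees or more, and let go. Use a light touch: roll the wheels with gentle finger pressure, never more than 20 N, do not force the catch or the lid with more than that while they are locked, and leave the other things on the table where they are.

Things in the scene. Friction and masses are not known exactly. Their poses are not given: they have to be found in the camera images.
- cashbox: petty-cash box, dark petrol-green sheet steel, screwed to the table: 220 mm (x) x 300 mm (y), tray 70 mm high plus a 22 mm lid (lid top at 92 mm). Origin: centre of its underside; x from its front (the lock side, nearest the robot) to its hinged back, y to the left seen from the robot. Aluminium lock plate along the front of the lid, 50 x 200 mm, 2 mm thick, its top at 94 mm.
- wheel1_top (a point): nominal topmost point of the left number wheel (to show 4), middle of its width; lid shut: x = -76, y = +56 mm in the box frame, 101 mm above the table. Wheels stand 7 mm out of the lock plate, 28 mm apart; on their loose axles each sits up to 1.8 mm higher or lower than given. A flat fingertip pressed lightly (7 to 10 N) on top and moved along the box's x rolls the wheel by friction, 10 mm per digit.
- wheel2_top (a point): the same point of the middle wheel (must show 7): y = +28 mm in the box frame.
- wheel3_top (a point): the same point of the right wheel (must show 2): y = 0 in the box frame.
- wheel1 (a joint): left number wheel's angle, rad. Black, 32 mm diameter, 12 mm wide, axle along the box's y; white digits 0 to 9 on the rim, 0.6283 rad apart; the digit on top, at the red index lines, counts. Grows as the wheel's top moves away from the front (box +x); digit k is on top at k x 0.6283 (whole turns of 6.2832 make no difference). Endless. Must show 4 (2.513).
- wheel2 (a joint): the same for the middle wheel; must show 7 (4.398 rad). The wheels turn smoothly, without clicks, against a friction of about 0.035 N m (2.2 N along the rim) and stay where they are left. The catch passes when each wheel is within about 0.14 rad (2 mm along the rim) of its number.
- wheel3 (a joint): the same for the right wheel; must show 2 (1.257 rad).
- catch_grip (a point): centre of the thumb piece of the catch: steel block 24 mm (x) x 14 mm (y) x 16 mm high, standing on the lock plate right of the wheels; locked, it is at x = -76 mm, y = -62 mm in the box frame, its centre 103 mm above the table, its top 111 mm. 49 mm of plate are free between it and the right wheel.
- catch (a joint): how far the catch has slid, m: 0 locked, 0.016 fully back. It slides towards the box's right (-y), stays where it is left, and takes about 3 N when all three wheels show the code; otherwise it stops dead after 1.5 mm.
- lid_handle (a point): middle of the lid's handle: a round steel bar of 10 mm diameter, 84 mm straight length along the box's y, on two legs above the middle of the lid; with the lid closed at x = 0, y = 0 in the box frame and 124 mm above the table, 27 mm of free space between bar and lid.
- lid (a joint): lid angle, rad: 0 shut, grows as the front of the lid rises, stop at 1.6. A stiff hinge keeps the lid where it is left; raising it takes 12 to 18 N at the handle. Locked, it gives only 0.007 rad.
- hinge (a point): middle of the lid's hinge line, at the top of the tray's back: x = +110 mm, y = 0 in the box frame, 70 mm above the table; the lid turns about the box's y axis through this point. The handle bar is 110 mm in front of it and 54 mm above it when the lid is shut.
- tape_roll: roll of brown packing tape lying flat, 100 mm diameter, 48 mm high; leave it alone. Origin under its centre.
- box_cutter: orange box cutter lying flat, 150 mm long with a short blade, 16 mm high; leave it alone.
- notebook: black notebook 140 x 100 x 14 mm; leave it alone.
- pen_cup: white pen cup, 80 mm diameter, 100 mm high, with pens up to 165 mm; leave it alone. Origin under its centre.
- parcel: small brown parcel 150 x 110 x 55 mm; leave it alone.
- marker: blue-capped white marker lying flat, 135 mm long, 18 mm thick; leave it alone.
- stapler: red and black stapler 130 x 36 x 42 mm; leave it alone.

How it is judged (in metres and radians):
On the way, in this order (a step that is already met when the one before it is completed fails the run):
1. the three wheels show 4 - 7 - 2 ((value of joint wheel1 between 2.313 and 2.713 rad or value of joint wheel1 between -3.97 and -3.57 rad or value of joint wheel1 between 8.596 and 8.996 rad) and (value of joint wheel2 between 4.198 and 4.598 rad or value of joint wheel2 between -2.085 and -1.685 rad or value of joint wheel2 between 10.481 and 10.881 rad) and (value of joint wheel3 between 1.057 and 1.457 rad or value of joint wheel3 between -5.227 and -4.827 rad or value of joint wheel3 between 7.34 and 7.74 rad)), for 0.2 s.
2. the catch is slid fully back (value of joint catch above 0.014 m), for 0.1 s.
3. the lid is raised to stand open (value of joint lid above 0.74 rad), for 0.2 s.
At the end, for the whole second after the job is handed in: The lid stands open by itself at 0.74 rad (42 degrees) or more and at rest, the catch is slid back by 14 mm or more of its 16 mm, the wheels show 4 - 7 - 2 (each within 0.2 rad of its number), and the robot has let go (all of step 1 and value of joint catch above 0.014 m and value of joint lid above 0.74 rad and velocity of joint lid between -0.05 and 0.05 rad/s); the robot touches nothing.
It fails at once if a number wheel is pressed with more than 20 N (contact force between any of wheel1_c0, wheel2_c0, wheel3_c0 and anything else above 20 N).
It fails at once if the catch is forced against a wheel that does not show its number, with more than 20 N (contact force between catch and wheel1 above 20 N or contact force between catch and wheel2 above 20 N or contact force between catch and wheel3 above 20 N).
It fails at once if the locked lid is dragged on with more than 20 N at its bolt (contact force between catch_c1 and cashbox_c5 above 20 N).
It fails at once if another thing on the table is moved by more than 20 mm or tipped (distance of any of tape_roll, box_cutter, notebook, pen_cup, parcel, marker, stapler from where it was at the start of the episode above 0.02 m or angle between any of tape_roll, box_cutter, notebook, pen_cup, parcel, marker, stapler's own z axis and vertical above 0.3 rad).
It also fails if it takes over 72 s, if anything falls off the work surface, if the arm or the gripper's body presses on something with over 40 N, if the wrist force passes 120 N, or if a joint passes its speed limit or range.

## Working session

There is one attempt and no reset: what is moved stays moved. The work goes in short steps, Python scripts to look and compute and a tool call to move; the robot and the scene stay as the last step left them, time stands still between calls to the robot, and variables do not carry over. Pictures are saved under pics/ and viewed, at most 10 in all, crops included, and the job is handed in when it is done.

Besides the shell and the picture viewer there is one more tool, called after "Request:" as a command line: name --pt "numbers of a row" for each row, then --argument value for the rest. jog_arm: Moves the arm, as the interface text tells. Its arguments: {"type":"object","properties":{"delta_pos":{"type":"array"},"turn":{"type":"array"},"grip":{"type":"array"}},"required":["delta_pos","turn","grip"]}

```bash
ls; mkdir -p pics; python3 - <<'E'
from rig import *
import cv2,numpy as np
for n in ("top","side"):
    c=capture(n); cv2.imwrite(f"pics/{n}0.png",c["color"])
    print(n,{k:(v if not hasattr(v,'tolist') else v.tolist()) for k,v in c.items() if k!="color"})
s=read_state();print(s)
E
```

```text
pics
top {'fovy': 56.007191329029936, 'cx': 281.5864484404668, 'cy': 216.62315835601967, 'camera_from_world': [[-0.02298295754959853, -0.9993071079622671, -0.02927605913307219, 0.07024788815009063], [0.9966696744148598, -0.025194383314118926, 0.07755516198937777, -0.48604635393776674], [-0.07823901689087569, -0.027396113328555165, 0.9965581313754046, -1.268113260193866], [0.0, 0.0, 0.0, 1.0]]}
side {'fovy': 47.24630852542383, 'cx': 290.3531824679616, 'cy': 205.61145296874722, 'camera_from_world': [[0.9982451333716068, -0.05882068111311774, -0.006839676402597774, -0.4790414587546177], [0.044149738813848795, 0.6622939140888532, 0.747942224990364, -0.12790894486063129], [-0.0394645950514163, -0.7469316560665079, 0.6637285943088272, -1.4475846273323278], [0.0, 0.0, 0.0, 1.0]]}
{'time_s': 0.1, 'joint_positions': array([ 5.69242703e+01,  3.02740841e+01,  8.21489907e+01, -2.48115258e-03,
        6.76894838e+01, -1.02263391e+01]), 'qvel': array([ 0.00906917, -0.05008346, -0.15472185, -0.00429002, -0.01534735,
        0.03640473]), 'tau': array([ 9.72477847e-05, -4.40983415e+01, -1.77150017e+01,  6.34853239e-02,
        5.33653074e-02, -4.05621768e-05]), 'position': array([0.24230176, 0.57540303, 0.22166502]), 'tcp_rot': array([[-9.21534998e-01,  3.88293920e-01, -1.03855869e-03],
       [ 3.88295186e-01,  9.21533540e-01, -1.66803052e-03],
       [ 3.09380557e-04, -1.94041585e-03, -9.99998070e-01]]), 'force': array([-0.3268492 , -0.23960141,  0.2471039 ]), 'moment': array([-0.01169294,  0.04000113, -0.02511029]), 'grasp_force': 0.0, 'opening': 1.0013450180600134}
```

View pics/top0.png

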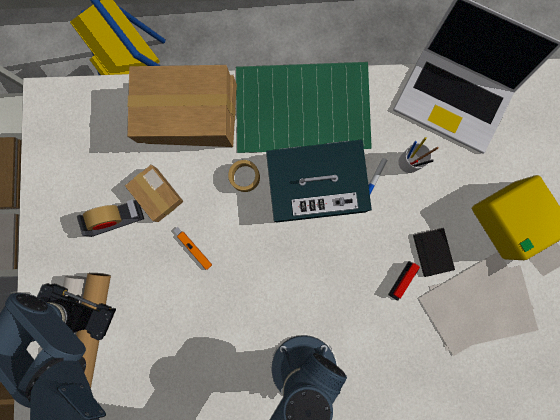

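View pics/side0.png

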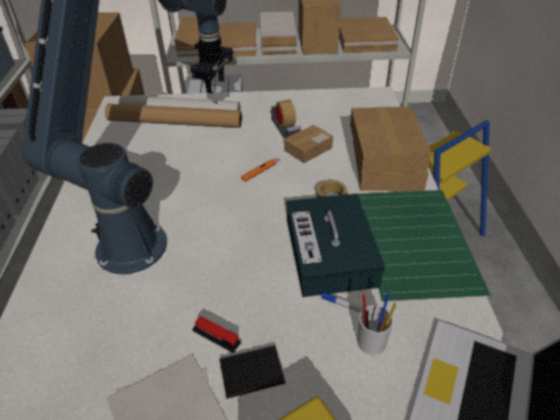

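The top view shows the box at about (268–370, 140–222), with the lock plate at (292–357, 192–216). The side view shows the box at about (290–380, 195–290). I'll enlarge the box next.

```bash
python3 - <<'E'
import cv2
i=cv2.imread("pics/top0.png")[132:232,258:384]
cv2.imwrite("pics/top0c.png",cv2.resize(i,None,fx=6,fy=6,interpolation=cv2.INTER_CUBIC))
E
```

```text
(no output)
```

View pics/top0c.png

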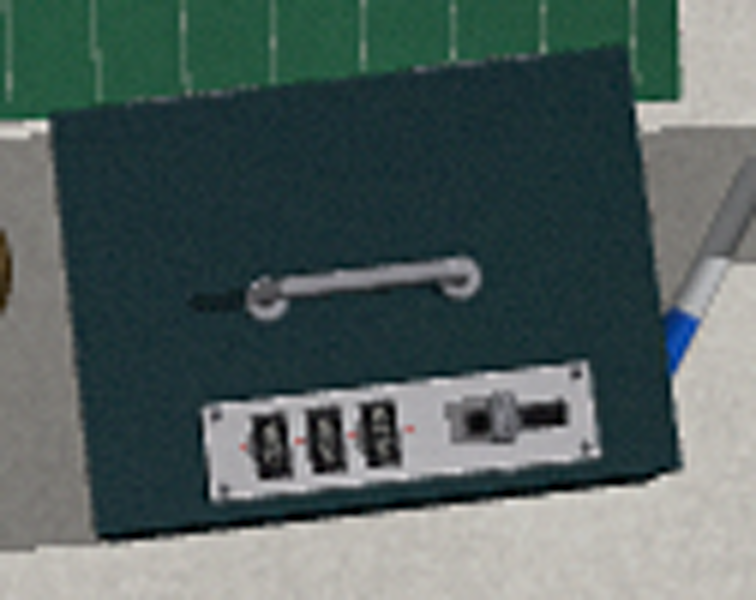

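The enlarged crop shows these pixel positions:

| Feature | Crop pixels |
|---|---|
| Lid back-left corner | (50,115) |
| Lid back-right corner | (628,45) |
| Wheels | (271,446), (326,440), (381,433) |
| Catch thumb piece | about (503,417) |
| Handle | (267,290) to (462,270) |

Next I'll fit the box pose.

```bash
cat > h.py <<'E'
import numpy as np, cv2
from rig import *
def proj(c,P):
    P=np.atleast_2d(P); T=np.array(c["camera_from_world"]); q=P@T[:3,:3].T+T[:3,3]
    f=c["color"].shape[0]/2/np.tan(np.radians(c["fovy"])/2)
    return np.c_[c["cx"]+f*q[:,0]/-q[:,2], c["cy"]-f*q[:,1]/-q[:,2]]
def b2w(pose,P):
    x,y,a=pose; P=np.atleast_2d(P).astype(float); ca,sa=np.cos(a),np.sin(a)
    return np.c_[x+ca*P[:,0]-sa*P[:,1], y+sa*P[:,0]+ca*P[:,1], P[:,2]]
E
python3 - <<'E'
from h import *
from scipy.optimize import least_squares
c=capture("top")
B=np.array([[110,150,92],[110,-150,92],[-110,150,92],[-76,56,101],[-76,28,101],[-76,0,101],[-76,-62,111],[0,42,124],[0,-42,124]])/1000
U=np.array([[50,115],[628,45],[95,530],[271,446],[326,440],[381,433],[505,416],[267,290],[462,270]])
U=(U+.5)/6-.5+[258,132]
r=least_squares(lambda p:(proj(c,b2w(p,B))-U).ravel(),[.65,0,.1],loss="soft_l1")
print(r.x,np.degrees(r.x[2]));print(r.fun.reshape(-1,2).round(2))
print(b2w(r.x,[[-.076,.056,.101],[-.076,.028,.101],[-.076,0,.101],[-.076,-.062,.103],[0,0,.124]]).round(4))
E
```

```text
[ 0.59334523 -0.05864903  0.08589661] 4.92151320320639
[[ 0.15 -0.2 ]
 [-0.32  0.45]
 [ 0.19  0.49]
 [ 0.06 -0.13]
 [ 0.   -0.15]
 [-0.04 -0.  ]
 [-0.07  0.19]
 [ 2.68 -0.38]
 [-2.05 -0.18]]
[[ 0.5128 -0.0094  0.101 ]
 [ 0.5152 -0.0373  0.101 ]
 [ 0.5176 -0.0652  0.101 ]
 [ 0.5229 -0.1269  0.103 ]
 [ 0.5933 -0.0586  0.124 ]]
```

Request:
jog_arm --pt "1 -2 1" --pt "4 -7 2" --pt "7 -13 2" --pt "10 -19 2" --pt "12.5 -25 2" --pt "15 -31 2" --pt "17.5 -37 2" --pt "20 -43 2" --pt "22.5 -49 2" --pt "25 -55 2" --pt "26.5 -59.5 2" --pt "27.3 -61.3 2" --turn '[-2, -8, -14, -20, -26, -32, -38, -44, -50, -56, -60, -62.2]' --grip '[1, 1, 1, 1, 1, 1, 1, 1, 1, 1, 1, 1]'

```text
time_s: 1.65
position: [0.5161, -0.0414, 0.2433]
tcp_rot: [[-0.08, 0.997, 0.001], [0.997, 0.08, -0.001], [-0.002, 0.001, -1.0]]
force: [0.6, 1.0, -0.4]
opening: 0.004
grasp_force: 0.0
```

```bash
python3 - <<'E'
from h import *
c=capture("wrist"); cv2.imwrite("pics/w1.png",c["color"]); s=read_state()
print(s["position"],s["tcp_rot"],s["force"],s["opening"],s["time_s"])
T=np.array(c["camera_from_world"]); print("cam",-T[:3,:3].T@T[:3,3],c["fovy"],c["cx"],c["cy"])
p=[.5933,-.0586,.0859]
print(proj(c,b2w(p,[[-.076,.056,.101],[-.076,.028,.101],[-.076,0,.101],[-.076,-.062,.111],[0,0,.124]])))
E
```

```text
[ 0.51784305 -0.04373557  0.24333299] [[-0.07830157  0.99692344  0.00353835]
 [ 0.99692062  0.07831553 -0.00399473]
 [-0.00425955  0.00321466 -0.99998576]] [ 2.12958871 -3.08054151  1.12097654] 0.0037498989579174626 1.7
cam [0.50914501 0.03521809 0.40549918] 58.517411342551796 283.0693284633717 217.878430096675
[[282.53207676 166.17212434]
 [282.73314533 199.69641652]
 [282.92441008 231.58611093]
 [283.34176274 302.44970473]
 [378.42463017 240.10828933]]
```

View pics/w1.png

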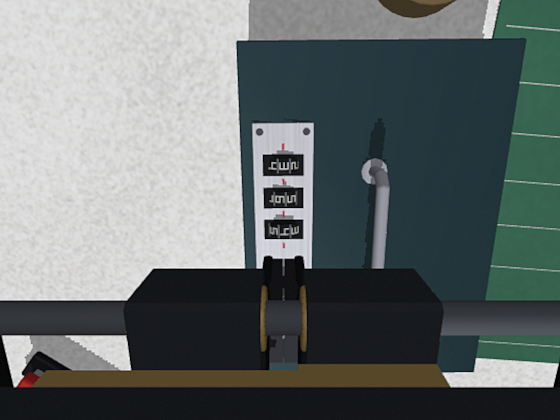

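The wrist view shows the wheels at (283,165), (283,198) and (284,230), which matches the fit. I'll enlarge them, rotated so the robot's view is upright.

```bash
python3 - <<'E'
import cv2
i=cv2.imread("pics/w1.png")[135:255,245:325]
i=cv2.rotate(i,cv2.ROTATE_90_COUNTERCLOCKWISE)
cv2.imwrite("pics/w1c.png",cv2.resize(i,None,fx=6.5,fy=6.5,interpolation=cv2.INTER_CUBIC))
E
```

```text
(no output)
```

View pics/w1c.png

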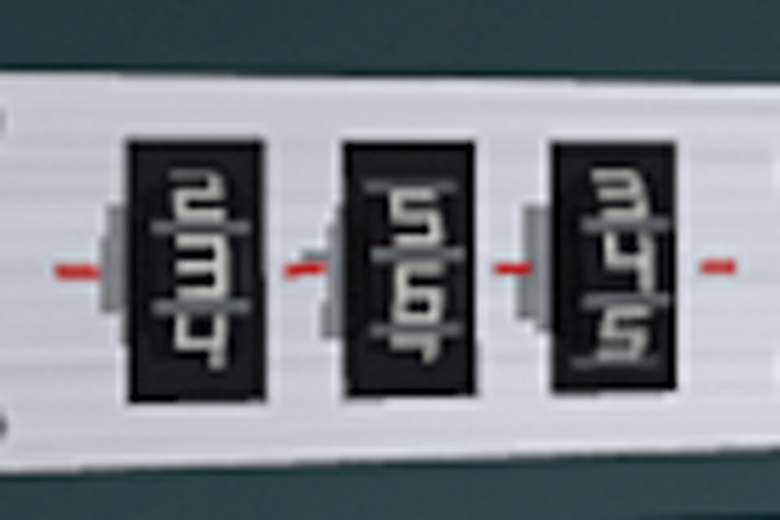

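The wheels read about 3.05, 5.67 and 4.05 (back/middle/front digits 2‑3‑4, 5‑6, 3‑4‑5). They need roughly +9.5 mm, +13.3 mm and −20.5 mm along the box's x. I'll go above wheel 1 first.

Request:
jog_arm --pt "-0.3 1 -3" --pt "-0.6 2 -6" --pt "-0.8 2.7 -9" --pt "-0.8 2.7 -11.0" --pt "-0.8 2.7 -12.5" --pt "-0.8 2.7 -12.8" --pt "-0.8 2.7 -12.8" --pt "-0.8 2.7 -12.8" --pt "-0.8 2.7 -12.8" --turn '[0, 0, 0, 0, 0, 0, 0, 0, 0]' --grip '[1, 1, 1, 1, 1, 1, 1, 1, 1]'

```text
time_s: 2.82
position: [0.5081, -0.0102, 0.1152]
tcp_rot: [[-0.086, 0.996, 0.001], [0.996, 0.086, -0.0], [-0.0, 0.001, -1.0]]
force: [0.2, -0.5, 0.3]
opening: 0.006
grasp_force: 0.0
```

```bash
python3 - <<'E'
from h import *
s=read_state(); print(s["position"],s["tcp_rot"][:,1],s["force"],s["time_s"])
E
```

```text
[ 0.50806852 -0.01018016  0.11515507] [0.99626904 0.08629305 0.00123211] [ 0.23990659 -0.53625393  0.31904817] 2.825
```

Request:
jog_arm --pt "0 0 -0.6" --pt "0 0 -1.0" --pt "0 0 -1.2" --pt "0 0 -1.24" --pt "0 0 -1.24" --turn '[0, 0, 0, 0, 0]' --grip '[1, 1, 1, 1, 1]'

```text
time_s: 3.45
position: [0.5077, -0.01, 0.1021]
tcp_rot: [[-0.086, 0.996, -0.0], [0.996, 0.086, 0.0], [0.0, -0.0, -1.0]]
force: [-0.2, -0.5, 0.0]
opening: 0.007
grasp_force: 0.0
```

Request:
jog_arm --pt "0 0 -0.04" --pt "0 0 -0.06" --pt "0 0 -0.06" --turn '[0, 0, 0]' --grip '[1, 1, 1]'

```text
time_s: 3.82
position: [0.5077, -0.0101, 0.1016]
tcp_rot: [[-0.086, 0.996, 0.0], [0.996, 0.086, -0.0], [-0.0, 0.0, -1.0]]
force: [-0.0, -0.0, 0.3]
opening: 0.005
grasp_force: 0.0
```

Request:
jog_arm --pt "0 0 -0.04" --pt "0 0 -0.06" --pt "0 0 -0.06" --turn '[0, 0, 0]' --grip '[1, 1, 1]'

```text
time_s: 4.2
position: [0.5076, -0.0101, 0.1009]
tcp_rot: [[-0.086, 0.996, -0.0], [0.996, 0.086, 0.0], [0.0, -0.0, -1.0]]
force: [0.8, -0.2, 1.1]
opening: 0.005
grasp_force: 0.0
```

Request:
jog_arm --pt "0 0 -0.02" --pt "0 0 -0.03" --pt "0 0 -0.03" --turn '[0, 0, 0]' --grip '[1, 1, 1]'

```text
time_s: 4.58
position: [0.5076, -0.01, 0.1006]
tcp_rot: [[-0.086, 0.996, -0.0], [0.996, 0.086, 0.0], [0.0, -0.0, -1.0]]
force: [0.2, -0.4, -0.5]
opening: 0.002
grasp_force: 0.0
```

Request:
jog_arm --pt "0 0 -0.02" --pt "0 0 -0.03" --pt "0 0 -0.03" --turn '[0, 0, 0]' --grip '[1, 1, 1]'

```text
time_s: 4.95
position: [0.5076, -0.0101, 0.1003]
tcp_rot: [[-0.086, 0.996, -0.0], [0.996, 0.086, 0.0], [0.0, -0.0, -1.0]]
force: [-0.1, -0.2, 0.3]
opening: 0.007
grasp_force: 0.0
```

Request:
jog_arm --pt "0 0 -0.03" --pt "0 0 -0.05" --pt "0 0 -0.05" --turn '[0, 0, 0]' --grip '[1, 1, 1]'

```text
time_s: 5.32
position: [0.5077, -0.0101, 0.1]
tcp_rot: [[-0.086, 0.996, 0.0], [0.996, 0.086, -0.0], [-0.0, 0.0, -1.0]]
force: [0.6, -0.9, 2.2]
opening: 0.009
grasp_force: 1.0
```

Request:
jog_arm --pt "0 0 -0.02" --pt "0 0 -0.03" --pt "0 0 -0.03" --turn '[0, 0, 0]' --grip '[1, 1, 1]'

```text
time_s: 5.7
position: [0.5077, -0.0101, 0.0998]
tcp_rot: [[-0.086, 0.996, 0.0], [0.996, 0.086, -0.0], [-0.0, 0.0, -1.0]]
force: [-0.8, 0.0, 5.7]
opening: 0.006
grasp_force: 2.6
```

Request:
jog_arm --pt "0 0 -0.02" --pt "0 0 -0.02" --turn '[0, 0]' --grip '[1, 1]'

```text
time_s: 5.95
position: [0.5077, -0.0101, 0.0998]
tcp_rot: [[-0.086, 0.996, 0.0], [0.996, 0.086, -0.0], [-0.0, 0.0, -1.0]]
force: [-2.1, 1.2, 6.1]
opening: 0.002
grasp_force: 3.2
```

Request:
jog_arm --pt "0.1 0.01 0" --pt "0.22 0.02 0" --pt "0.34 0.03 0" --pt "0.46 0.04 0" --pt "0.5 0.045 0" --pt "0.5 0.045 0" --turn '[0, 0, 0, 0, 0, 0]' --grip '[1, 1, 1, 1, 1, 1]'

```text
time_s: 6.7
position: [0.5123, -0.0096, 0.0999]
tcp_rot: [[-0.087, 0.996, -0.001], [0.996, 0.087, -0.0], [-0.0, -0.001, -1.0]]
force: [-1.8, -0.1, 7.2]
opening: 0.008
grasp_force: 4.0
```

Request:
jog_arm --pt "0.1 0.01 0" --pt "0.22 0.02 0" --pt "0.34 0.03 0" --pt "0.46 0.04 0" --pt "0.48 0.045 0" --pt "0.48 0.045 0" --turn '[0, 0, 0, 0, 0, 0]' --grip '[1, 1, 1, 1, 1, 1]'

```text
time_s: 7.45
position: [0.5171, -0.0092, 0.0999]
tcp_rot: [[-0.087, 0.996, -0.001], [0.996, 0.087, -0.0], [-0.0, -0.001, -1.0]]
force: [-1.4, -0.1, 8.8]
opening: 0.004
grasp_force: 3.9
```

Request:
jog_arm --pt "0 0 0.1" --pt "0 0 0.5" --pt "0.2 -1.5 0.6" --pt "0.2 -2.5 0.6" --pt "-0.82 -2.92 0.6" --pt "-0.92 -2.92 0.5" --pt "-0.92 -2.92 0.35" --pt "-0.92 -2.92 0.35" --turn '[0, 0, 0, 0, 0, 0, 0, 0]' --grip '[1, 1, 1, 1, 1, 1, 1, 1]'

```text
time_s: 8.45
position: [0.5082, -0.0381, 0.1027]
tcp_rot: [[-0.087, 0.996, -0.0], [0.996, 0.087, 0.0], [0.0, -0.0, -1.0]]
force: [-0.3, 0.1, 0.1]
opening: 0.006
grasp_force: 0.0
```

```bash
python3 - <<'E'
from h import *
s=read_state(); print(s["position"],s["force"],s["time_s"])
c=capture("wrist"); i=c["color"]
W=b2w([.5933,-.0586,.0859],[[-.076,.056,.101],[-.076,.028,.101],[-.076,0,.101]])
print(proj(c,W))
cv2.imwrite("pics/w2.png",i)
u=proj(c,W)[0].astype(int); j=i[max(u[1]-60,0):u[1]+60,u[0]-60:u[0]+60]
cv2.imwrite("pics/w2c.png",cv2.resize(cv2.rotate(j,cv2.ROTATE_90_COUNTERCLOCKWISE),None,fx=4.5,fy=4.5,interpolation=cv2.INTER_CUBIC))
E
```

```text
[ 0.50823083 -0.03811335  0.10271508] [-0.25726288  0.12842052  0.0593714 ] 8.45
[[299.63643922 219.91729008]
 [298.84235261 276.21877219]
 [298.11439617 327.8315635 ]]
```

View pics/w2c.png

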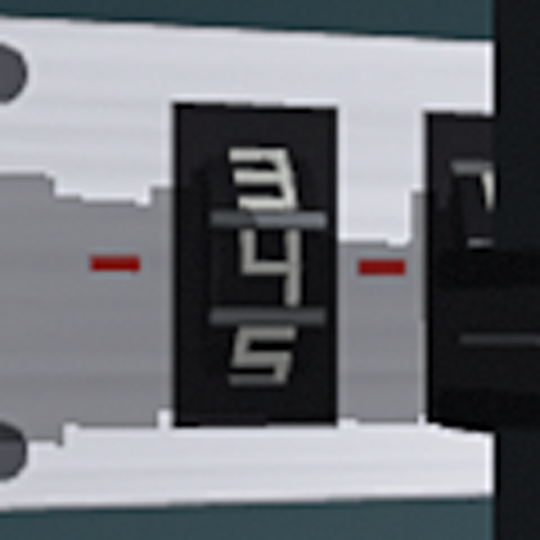

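Wheel 1 shows 4, with its separators at 218 and 316 around the index at 265. Wheel 2 is next.

Request:
jog_arm --pt "0 0 -0.04" --pt "0 0 -0.06" --pt "0 0 -0.06" --turn '[0, 0, 0]' --grip '[1, 1, 1]'

```text
time_s: 8.88
position: [0.5083, -0.0383, 0.1023]
tcp_rot: [[-0.086, 0.996, 0.0], [0.996, 0.086, -0.0], [-0.0, 0.0, -1.0]]
force: [0.1, 0.4, 0.1]
opening: 0.005
grasp_force: 0.0
```

Request:
jog_arm --pt "0 0 -0.04" --pt "0 0 -0.06" --pt "0 0 -0.06" --turn '[0, 0, 0]' --grip '[1, 1, 1]'

```text
time_s: 9.25
position: [0.5083, -0.0384, 0.1016]
tcp_rot: [[-0.086, 0.996, -0.0], [0.996, 0.086, 0.0], [0.0, -0.0, -1.0]]
force: [-0.0, 0.0, 0.2]
opening: 0.004
grasp_force: 0.0
```

Request:
jog_arm --pt "0 0 -0.04" --pt "0 0 -0.06" --pt "0 0 -0.06" --turn '[0, 0, 0]' --grip '[1, 1, 1]'

```text
time_s: 9.62
position: [0.5082, -0.0383, 0.101]
tcp_rot: [[-0.086, 0.996, -0.0], [0.996, 0.086, 0.0], [0.0, -0.0, -1.0]]
force: [0.2, -0.3, 0.1]
opening: 0.006
grasp_force: 0.0
```

Request:
jog_arm --pt "0 0 -0.03" --pt "0 0 -0.04" --pt "0 0 -0.04" --turn '[0, 0, 0]' --grip '[1, 1, 1]'

```text
time_s: 10.0
position: [0.5083, -0.0383, 0.1006]
tcp_rot: [[-0.086, 0.996, -0.0], [0.996, 0.086, -0.0], [-0.0, -0.0, -1.0]]
force: [-0.2, -0.2, -0.5]
opening: 0.007
grasp_force: 0.0
```

Request:
jog_arm --pt "0 0 -0.04" --pt "0 0 -0.05" --pt "0 0 -0.05" --turn '[0, 0, 0]' --grip '[1, 1, 1]'

```text
time_s: 10.38
position: [0.5082, -0.0383, 0.1001]
tcp_rot: [[-0.086, 0.996, -0.0], [0.996, 0.086, 0.0], [0.0, -0.0, -1.0]]
force: [-0.2, 0.2, -0.2]
opening: 0.006
grasp_force: 0.0
```

Request:
jog_arm --pt "0 0 -0.03" --pt "0 0 -0.04" --pt "0 0 -0.04" --turn '[0, 0, 0]' --grip '[1, 1, 1]'

```text
time_s: 10.75
position: [0.5082, -0.0383, 0.0997]
tcp_rot: [[-0.086, 0.996, -0.0], [0.996, 0.086, 0.0], [0.0, -0.0, -1.0]]
force: [-0.4, 0.2, -0.1]
opening: 0.002
grasp_force: 0.0
```

Request:
jog_arm --pt "0 0 -0.04" --pt "0 0 -0.05" --pt "0 0 -0.05" --turn '[0, 0, 0]' --grip '[1, 1, 1]'

```text
time_s: 11.12
position: [0.5083, -0.0384, 0.0993]
tcp_rot: [[-0.086, 0.996, 0.0], [0.996, 0.086, -0.0], [-0.0, 0.0, -1.0]]
force: [-1.0, 0.0, 1.1]
opening: 0.005
grasp_force: 0.7
```

Request:
jog_arm --pt "0 0 -0.03" --pt "0 0 -0.04" --pt "0 0 -0.04" --turn '[0, 0, 0]' --grip '[1, 1, 1]'

```text
time_s: 11.5
position: [0.5084, -0.0384, 0.0991]
tcp_rot: [[-0.086, 0.996, 0.0], [0.996, 0.086, -0.0], [-0.0, 0.0, -1.0]]
force: [-1.2, -0.5, 4.5]
opening: 0.008
grasp_force: 2.4
```

Request:
jog_arm --pt "0 0 -0.025" --pt "0 0 -0.025" --pt "0.1 0.01 -0.025" --pt "0.22 0.02 -0.025" --pt "0.34 0.03 -0.025" --pt "0.46 0.04 -0.025" --pt "0.58 0.05 -0.025" --pt "0.66 0.055 -0.025" --pt "0.66 0.055 -0.025" --turn '[0, 0, 0, 0, 0, 0, 0, 0, 0]' --grip '[1, 1, 1, 1, 1, 1, 1, 1, 1]'

```text
time_s: 12.62
position: [0.5147, -0.0378, 0.0994]
tcp_rot: [[-0.086, 0.996, -0.0], [0.996, 0.086, -0.0], [-0.0, -0.0, -1.0]]
force: [-1.6, -0.2, 10.0]
opening: 0.003
grasp_force: 5.0
```

Request:
jog_arm --pt "0.1 0.01 0" --pt "0.22 0.02 0" --pt "0.34 0.03 0" --pt "0.46 0.04 0" --pt "0.58 0.05 0" --pt "0.68 0.06 0" --pt "0.68 0.06 0" --turn '[0, 0, 0, 0, 0, 0, 0]' --grip '[1, 1, 1, 1, 1, 1, 1]'

```text
time_s: 13.5
position: [0.5217, -0.0372, 0.0993]
tcp_rot: [[-0.086, 0.996, 0.0], [0.996, 0.086, -0.0], [-0.0, 0.0, -1.0]]
force: [-0.2, 0.5, 7.9]
opening: 0.005
grasp_force: 4.2
```

Request:
jog_arm --pt "0 0 0.1" --pt "0 0 0.5" --pt "0.2 -1.3 0.6" --pt "0.5 -2.3 0.6" --pt "0.58 -2.7 0.6" --pt "0.58 -2.7 0.5" --pt "0.58 -2.7 0.38" --pt "0.58 -2.7 0.34" --turn '[0, 0, 0, 0, 0, 0, 0, 0]' --grip '[1, 1, 1, 1, 1, 1, 1, 1]'

```text
time_s: 14.5
position: [0.5272, -0.0639, 0.1018]
tcp_rot: [[-0.087, 0.996, -0.001], [0.996, 0.087, 0.0], [0.0, -0.001, -1.0]]
force: [-0.3, 0.1, -0.1]
opening: -0.001
grasp_force: 0.0
```

Request:
jog_arm --pt "0 0 -0.05" --pt "0 0 -0.06" --pt "0 0 -0.06" --turn '[0, 0, 0]' --grip '[1, 1, 1]'

```text
time_s: 14.88
position: [0.5275, -0.0641, 0.1014]
tcp_rot: [[-0.086, 0.996, 0.0], [0.996, 0.086, 0.0], [0.0, 0.0, -1.0]]
force: [0.2, 0.3, -0.4]
opening: 0.006
grasp_force: 0.0
```

Request:
jog_arm --pt "0 0 -0.04" --pt "0 0 -0.06" --pt "0 0 -0.06" --turn '[0, 0, 0]' --grip '[1, 1, 1]'

```text
time_s: 15.25
position: [0.5275, -0.0642, 0.1009]
tcp_rot: [[-0.086, 0.996, 0.0], [0.996, 0.086, -0.0], [-0.0, 0.0, -1.0]]
force: [-0.6, 0.5, 1.4]
opening: 0.003
grasp_force: 0.3
```

Request:
jog_arm --pt "0 0 -0.04" --pt "0 0 -0.05" --pt "0 0 -0.05" --turn '[0, 0, 0]' --grip '[1, 1, 1]'

```text
time_s: 15.62
position: [0.5276, -0.0642, 0.1005]
tcp_rot: [[-0.086, 0.996, 0.0], [0.996, 0.086, -0.0], [-0.0, 0.0, -1.0]]
force: [-0.3, -0.0, 1.4]
opening: 0.006
grasp_force: 1.2
```

Request:
jog_arm --pt "-0.1 -0.01 -0.01" --pt "-0.22 -0.02 -0.01" --pt "-0.34 -0.03 -0.01" --pt "-0.46 -0.04 -0.01" --pt "-0.5 -0.043 -0.01" --pt "-0.5 -0.043 -0.01" --turn '[0, 0, 0, 0, 0, 0]' --grip '[1, 1, 1, 1, 1, 1]'

```text
time_s: 16.38
position: [0.5235, -0.0649, 0.101]
tcp_rot: [[-0.086, 0.996, 0.003], [0.996, 0.086, -0.001], [-0.001, 0.002, -1.0]]
force: [2.8, 0.9, 6.0]
opening: 0.008
grasp_force: 3.2
```

Request:
jog_arm --pt "-0.1 -0.01 -0.01" --pt "-0.22 -0.02 -0.01" --pt "-0.34 -0.03 -0.01" --pt "-0.46 -0.04 -0.01" --pt "-0.5 -0.043 -0.01" --pt "-0.5 -0.043 -0.01" --turn '[0, 0, 0, 0, 0, 0]' --grip '[1, 1, 1, 1, 1, 1]'

```text
time_s: 17.12
position: [0.5184, -0.0653, 0.101]
tcp_rot: [[-0.086, 0.996, 0.002], [0.996, 0.086, -0.001], [-0.001, 0.002, -1.0]]
force: [2.1, 2.3, 7.7]
opening: 0.008
grasp_force: 3.8
```

Request:
jog_arm --pt "-0.1 -0.01 0" --pt "-0.22 -0.02 0" --pt "-0.34 -0.03 0" --pt "-0.46 -0.04 0" --pt "-0.5 -0.043 0" --pt "-0.5 -0.043 0" --turn '[0, 0, 0, 0, 0, 0]' --grip '[1, 1, 1, 1, 1, 1]'

```text
time_s: 17.88
position: [0.5131, -0.0658, 0.1009]
tcp_rot: [[-0.086, 0.996, 0.002], [0.996, 0.086, -0.001], [-0.001, 0.002, -1.0]]
force: [1.0, 0.9, 6.8]
opening: 0.004
grasp_force: 3.7
```

Request:
jog_arm --pt "-0.12 -0.01 0" --pt "-0.24 -0.02 0" --pt "-0.36 -0.03 0" --pt "-0.48 -0.04 0" --pt "-0.58 -0.05 0" --pt "-0.58 -0.05 0" --turn '[0, 0, 0, 0, 0, 0]' --grip '[1, 1, 1, 1, 1, 1]'

```text
time_s: 18.62
position: [0.5064, -0.0662, 0.1001]
tcp_rot: [[-0.086, 0.996, -0.0], [0.996, 0.086, -0.0], [-0.0, -0.001, -1.0]]
force: [1.5, -1.6, 4.6]
opening: 0.007
grasp_force: 2.2
```

Request:
jog_arm --pt "0 0 0.1" --pt "0 0 0.6" --pt "0.3 -0.6 2" --pt "0.8 -2 4" --pt "1.3 -3.2 5" --pt "1.35 -3.4 5" --pt "1.35 -3.4 5" --pt "1.35 -3.4 5" --turn '[0, 0, 0, 0, 0, 0, 0, 0]' --grip '[1, 1, 1, 1, 1, 1, 1, 1]'

```text
time_s: 19.62
position: [0.5192, -0.0993, 0.1493]
tcp_rot: [[-0.087, 0.996, -0.002], [0.996, 0.087, 0.001], [0.001, -0.002, -1.0]]
force: [0.1, 0.1, -0.2]
opening: 0.006
grasp_force: 0.0
```

```bash
python3 - <<'E'
from h import *
s=read_state(); print(s["position"],s["force"],s["time_s"])
c=capture("wrist"); i=c["color"]
W=b2w([.5933,-.0586,.0859],[[-.076,.056,.101],[-.076,.028,.101],[-.076,0,.101],[-.076,.056,.094]])
u=proj(c,W);print(u); u=u[1].astype(int)
T=np.array(c["camera_from_world"]); print("cam",-T[:3,:3].T@T[:3,3])
a,b=max(u[1]-85,0),u[0]-60; j=i[a:u[1]+85,b:u[0]+60]; print("crop",a,b,j.shape)
cv2.imwrite("pics/w3c.png",cv2.resize(cv2.rotate(j,cv2.ROTATE_90_COUNTERCLOCKWISE),None,fx=4.6,fy=4.6,interpolation=cv2.INTER_CUBIC))
E
```

```text
[ 0.51921938 -0.09932752  0.14927634] [ 0.07361794  0.05563924 -0.24785885] 19.625
[[286.89741259  83.0446702 ]
 [286.69441143 136.95749986]
 [286.50608098 186.97409953]
 [286.79474822  83.9294296 ]]
cam [ 0.51232405 -0.0231837   0.31173018]
crop 51 226 (170, 120, 3)
```

View pics/w3c.png

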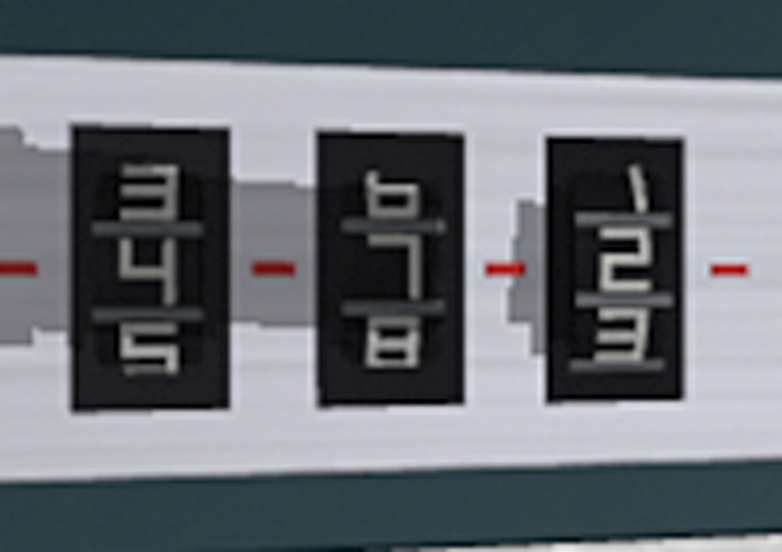

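The digits read 4‑7‑2. Wheel 1 is at 271 and wheel 2 at 267 against the index at 269. Wheel 3's "2" is at 259, about 0.12 digit past, which is within the catch tolerance. I'll push the catch gently with the closed fingertip.

Request:
jog_arm --pt "0.1 0 -2" --pt "0.1 0 -4" --pt "0.1 0 -4.6" --pt "0.1 0 -4.8" --pt "0.1 0 -4.8" --turn '[0, 0, 0, 0, 0]' --grip '[1, 1, 1, 1, 1]'

```text
time_s: 20.3
position: [0.5215, -0.1001, 0.1025]
tcp_rot: [[-0.086, 0.996, 0.001], [0.996, 0.086, -0.0], [-0.0, 0.001, -1.0]]
force: [-0.9, 0.6, 1.0]
opening: 0.002
grasp_force: 0.0
```

Request:
jog_arm --pt "0.02 -0.3 0" --pt "0.05 -0.6 0" --pt "0.08 -0.9 0" --pt "0.09 -1.1 0" --pt "0.09 -1.1 0" --turn '[0, 0, 0, 0, 0]' --grip '[1, 1, 1, 1, 1]'

```text
time_s: 20.92
position: [0.5222, -0.111, 0.1023]
tcp_rot: [[-0.086, 0.996, 0.0], [0.996, 0.086, 0.0], [0.0, 0.0, -1.0]]
force: [0.3, 1.4, 0.8]
opening: 0.003
grasp_force: 0.7
```

Request:
jog_arm --pt "0.01 -0.1 0" --pt "0.02 -0.2 0" --pt "0.02 -0.2 0" --turn '[0, 0, 0]' --grip '[1, 1, 1]'

```text
time_s: 21.3
position: [0.5223, -0.113, 0.1021]
tcp_rot: [[-0.086, 0.996, 0.0], [0.996, 0.086, 0.0], [0.0, 0.0, -1.0]]
force: [1.6, 2.8, 1.1]
opening: 0.003
grasp_force: 1.1
```

Request:
jog_arm --pt "0.01 -0.1 0" --pt "0.02 -0.2 0" --pt "0.02 -0.2 0" --turn '[0, 0, 0]' --grip '[1, 1, 1]'

```text
time_s: 21.68
position: [0.5225, -0.1151, 0.1021]
tcp_rot: [[-0.086, 0.996, 0.0], [0.996, 0.086, -0.0], [-0.0, 0.0, -1.0]]
force: [0.1, 2.5, 1.2]
opening: 0.006
grasp_force: 1.1
```

Request:
jog_arm --pt "0.01 -0.1 0" --pt "0.02 -0.2 0" --pt "0.02 -0.2 0" --turn '[0, 0, 0]' --grip '[1, 1, 1]'

```text
time_s: 22.05
position: [0.5227, -0.1171, 0.1021]
tcp_rot: [[-0.086, 0.996, -0.0], [0.996, 0.086, -0.0], [-0.0, -0.0, -1.0]]
force: [0.5, 1.8, 1.6]
opening: 0.005
grasp_force: 1.0
```

The catch is moving freely.

Request:
jog_arm --pt "0.01 -0.2 0" --pt "0.03 -0.4 0" --pt "0.05 -0.6 0" --pt "0.07 -0.8 0" --pt "0.08 -0.9 0" --pt "0.08 -0.9 0" --turn '[0, 0, 0, 0, 0, 0]' --grip '[1, 1, 1, 1, 1, 1]'

```text
time_s: 22.8
position: [0.5233, -0.1252, 0.1021]
tcp_rot: [[-0.086, 0.996, -0.0], [0.996, 0.086, 0.002], [0.002, -0.0, -1.0]]
force: [2.1, 5.7, 2.4]
opening: 0.005
grasp_force: 2.6
```

Request:
jog_arm --pt "0 -0.05 0" --pt "0 -0.1 0" --pt "0 -0.1 0" --turn '[0, 0, 0]' --grip '[1, 1, 1]'

```text
time_s: 23.18
position: [0.5233, -0.1253, 0.1021]
tcp_rot: [[-0.085, 0.996, -0.0], [0.996, 0.085, 0.003], [0.003, -0.0, -1.0]]
force: [3.0, 8.2, 2.5]
opening: 0.004
grasp_force: 3.9
```

The catch is at its stop. Now over to the handle.

Request:
jog_arm --pt "0 0.3 0" --pt "0 0.8 0.3" --pt "0 1 3" --pt "1 2 6" --pt "3 4 8.8" --pt "5.5 6 8.8" --pt "7 6.9 8.8" --pt "7 6.9 8.8" --pt "7 6.9 8.8" --pt "7 6.9 8.8" --turn '[0, 0, 0, 0, 0, 0, 0, 0, 0, 0]' --grip '[1, 1, 1, 1, 0.4, 0.4, 0.4, 0.4, 0.4, 0.4]'

```text
time_s: 24.42
position: [0.5924, -0.0586, 0.1896]
tcp_rot: [[-0.085, 0.996, -0.002], [0.996, 0.085, 0.0], [0.0, -0.002, -1.0]]
force: [0.4, 0.6, -0.7]
opening: 0.564
grasp_force: 0.0
```

```bash
python3 - <<'E'
from h import *
s=read_state(); print(s["position"],s["force"],s["time_s"],s["opening"])
c=capture("wrist"); i=c["color"]; cv2.imwrite("pics/w4.png",i)
print(proj(c,b2w([.5933,-.0586,.0859],[[0,.042,.124],[0,0,.124],[-.076,0,.101],[-.076,-.062,.111],[-.076,-.078,.111]])))
E
```

```text
[ 0.5923995  -0.05860186  0.18960734] [ 0.40952011  0.61274869 -0.6857904 ] 24.425 0.563832273435958
[[285.54550411 168.88049638]
 [285.42461497 234.20004838]
 [176.74807391 223.66867605]
 [179.71315433 310.0263437 ]
 [181.3832498  329.52694556]]
```

View pics/w4.png

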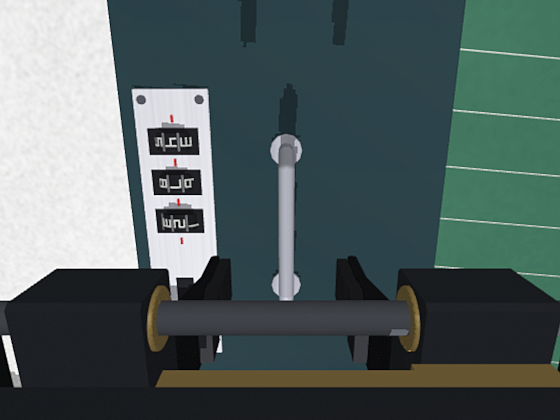

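The handle bar runs along column 286, centred between the open fingers. The digits still read 4‑7‑2 and the catch is back. I'll go down and grip.

Request:
jog_arm --pt "0 0 -3" --pt "0 0 -5.5" --pt "0 0 -7" --pt "0 0 -7.4" --pt "0 0 -7.4" --pt "0 0 -7.4" --pt "0 0 -7.4" --pt "0 0 -7.4" --pt "0 0 -7.4" --pt "0 0 -7.4" --pt "0 0 -7.4" --pt "0 0 -7.4" --turn '[0, 0, 0, 0, 0, 0, 0, 0, 0, 0, 0, 0]' --grip '[0.4, 0.4, 0.4, 0.4, 1, 1, 1, 1, 1, 1, 1, 1]'

```text
time_s: 25.98
position: [0.5941, -0.058, 0.1163]
tcp_rot: [[-0.086, 0.996, 0.001], [0.996, 0.086, -0.0], [-0.0, 0.001, -1.0]]
force: [2.9, 0.9, 1.1]
opening: 0.104
grasp_force: 30.0
```

```bash
python3 - <<'E'
from h import *
s=read_state(); print(s["position"],s["force"],s["time_s"],s["opening"]*87,s["grasp_force"])
# bar path from current tcp: shift in cm vs lid angle
r=np.hypot(.110,.054); a0=np.arctan2(.054,.110)
for d in range(0,52,4):
    a=a0+np.radians(d); u=(.110-r*np.cos(a))*100; print(d,np.round([u*np.cos(.0859),u*np.sin(.0859),(r*np.sin(a)-.054)*100],2))
E
```

```text
[ 0.59410548 -0.05799555  0.116332  ] [2.85451059 0.91886997 1.10054384] 25.975 9.058293416851784 30.000846683979034
0 [0. 0. 0.]
4 [0.4  0.03 0.75]
8 [0.86 0.07 1.48]
12 [1.36 0.12 2.17]
16 [1.91 0.16 2.82]
20 [2.5  0.22 3.44]
24 [3.14 0.27 4.01]
28 [3.81 0.33 4.53]
32 [4.52 0.39 5.01]
36 [5.26 0.45 5.43]
40 [6.02 0.52 5.81]
44 [6.81 0.59 6.13]
48 [7.62 0.66 6.39]
```

Request:
jog_arm --pt "0.1 0.01 0.2" --pt "0.25 0.02 0.5" --pt "0.45 0.03 0.8" --pt "0.65 0.05 1.15" --pt "0.86 0.07 1.48" --pt "1.1 0.1 1.83" --pt "1.36 0.12 2.17" --pt "1.36 0.12 2.17" --turn '[0, 0, 0, 0, 0, 0, 0, 0]' --grip '[1, 1, 1, 1, 1, 1, 1, 1]'

```text
time_s: 26.98
position: [0.6069, -0.0568, 0.138]
tcp_rot: [[-0.086, 0.996, -0.001], [0.996, 0.086, -0.0], [-0.0, -0.001, -1.0]]
force: [3.0, -2.2, -18.6]
opening: 0.1
grasp_force: 30.0
```

```bash
python3 - <<'E'
from h import *
s=read_state(); print(s["position"],s["force"],s["time_s"],s["opening"]*87)
c=capture("side"); i=c["color"][150:300,270:400]
cv2.imwrite("pics/s1.png",cv2.resize(i,None,fx=4,fy=4,interpolation=cv2.INTER_CUBIC))
E
```

```text
[ 0.60685368 -0.0568103   0.13797166] [  3.04403298  -2.23384867 -18.61501952] 26.975 8.660631445948827
```

View pics/s1.png

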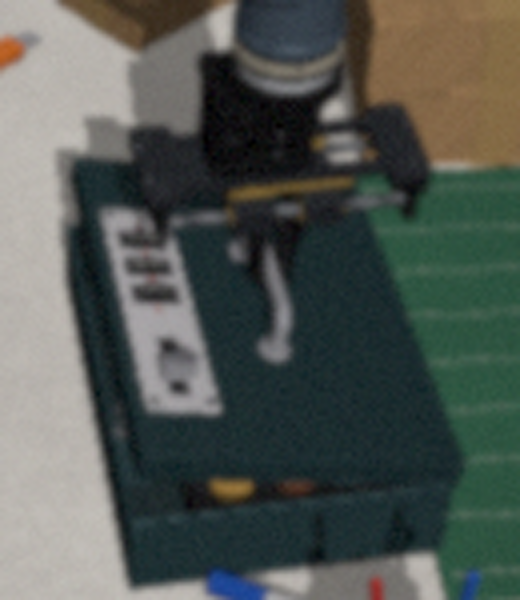

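The lid is rising with the grip: a gap shows along its right side at about (130–460, 480–510). I'll continue along the arc.

Request:
jog_arm --pt "0.25 0.02 0.3" --pt "0.55 0.04 0.65" --pt "0.85 0.07 0.97" --pt "1.14 0.1 1.27" --pt "1.46 0.12 1.57" --pt "1.78 0.15 1.84" --pt "2.1 0.18 2.1" --pt "2.45 0.21 2.36" --pt "2.8 0.24 2.6" --pt "3.16 0.27 2.84" --pt "3.16 0.27 2.84" --turn '[0, 0, 0, 0, 0, 0, 0, 0, 0, 0, 0]' --grip '[1, 1, 1, 1, 1, 1, 1, 1, 1, 1, 1]'

```text
time_s: 28.4
position: [0.6359, -0.0542, 0.1667]
tcp_rot: [[-0.087, 0.996, -0.007], [0.996, 0.087, -0.0], [0.0, -0.007, -1.0]]
force: [-7.2, -4.2, -12.5]
opening: 0.103
grasp_force: 30.0
```

Request:
jog_arm --pt "0.25 0.02 0.15" --pt "0.5 0.04 0.29" --pt "0.74 0.06 0.42" --pt "1.1 0.1 0.61" --pt "1.5 0.13 0.8" --pt "1.5 0.13 0.8" --turn '[0, 0, 0, 0, 0, 0]' --grip '[1, 1, 1, 1, 1, 1]'

```text
time_s: 29.15
position: [0.6498, -0.053, 0.1753]
tcp_rot: [[-0.087, 0.996, -0.009], [0.996, 0.087, -0.0], [0.0, -0.009, -1.0]]
force: [-8.9, -4.9, -8.2]
opening: 0.105
grasp_force: 30.0
```

Request:
jog_arm --pt "0.3 0.03 0.13" --pt "0.6 0.05 0.25" --pt "0.8 0.07 0.33" --pt "1.1 0.1 0.42" --pt "1.1 0.1 0.42" --turn '[0, 0, 0, 0, 0]' --grip '[1, 1, 1, 1, 1]'

```text
time_s: 29.78
position: [0.6602, -0.0521, 0.1802]
tcp_rot: [[-0.087, 0.996, -0.01], [0.996, 0.087, -0.001], [0.0, -0.01, -1.0]]
force: [-11.3, -5.0, -5.0]
opening: 0.103
grasp_force: 30.0
```

Request:
jog_arm --pt "0.3 0.03 0.1" --pt "0.6 0.05 0.18" --pt "0.9 0.08 0.25" --pt "0.9 0.08 0.25" --turn '[0, 0, 0, 0]' --grip '[1, 1, 1, 1]'

```text
time_s: 30.28
position: [0.6695, -0.0513, 0.1837]
tcp_rot: [[-0.087, 0.996, -0.009], [0.996, 0.087, -0.001], [-0.0, -0.009, -1.0]]
force: [-11.6, -4.8, -1.2]
opening: 0.104
grasp_force: 30.0
```

```bash
python3 - <<'E'
from h import *
s=read_state(); p=s["position"]; print(p,s["force"],s["time_s"])
d=p-np.array([.5941,-.058,.1163]); u=d[:2]@[np.cos(.0859),np.sin(.0859)]
print("lid deg",np.degrees(np.arctan2(.054+d[2],.110-u)-np.arctan2(.054,.110)), np.hypot(.054+d[2],.110-u))
E
```

```text
[ 0.66951216 -0.05126651  0.18365309] [-11.60124748  -4.82353737  -1.21035671] 30.275
lid deg 48.07557207407635 0.12610413243926832
```

The lid is at about 48°. I'll open slightly, let go and rise.

Request:
jog_arm --pt "0 0 0" --pt "0 0 0" --pt "0 0 0" --pt "0 0 1" --pt "0 0 3" --pt "0 0 6" --pt "0 0 9" --pt "0 0 12" --pt "0 0 14" --pt "0 0 14" --turn '[0, 0, 0, 0, 0, 0, 0, 0, 0, 0]' --grip '[0.75, 0.75, 0.75, 0.75, 0.75, 0.75, 0.75, 0.75, 0.75, 0.75]'

```text
time_s: 31.52
position: [0.6765, -0.0509, 0.3256]
tcp_rot: [[-0.087, 0.996, 0.011], [0.996, 0.087, -0.001], [-0.002, 0.011, -1.0]]
force: [-0.7, -0.2, -1.0]
opening: 0.25
grasp_force: 0.0
```

```bash
python3 - <<'E'
from h import *
s=read_state(); print(s["position"],s["force"],s["time_s"],s["opening"])
a=capture("side")["color"][130:310,250:420]; b=capture("top")["color"][110:240,250:390]
a=cv2.resize(a,(510,540)); b=cv2.resize(b,(290,270))
b=np.vstack([b,np.zeros((270,290,3),np.uint8)])
cv2.imwrite("pics/f.png",np.hstack([a,b]))
E
```

```text
[ 0.67653856 -0.05091605  0.32557277] [-0.67174219 -0.18796689 -0.96271048] 31.525 0.24953971507437245
```

View pics/f.png

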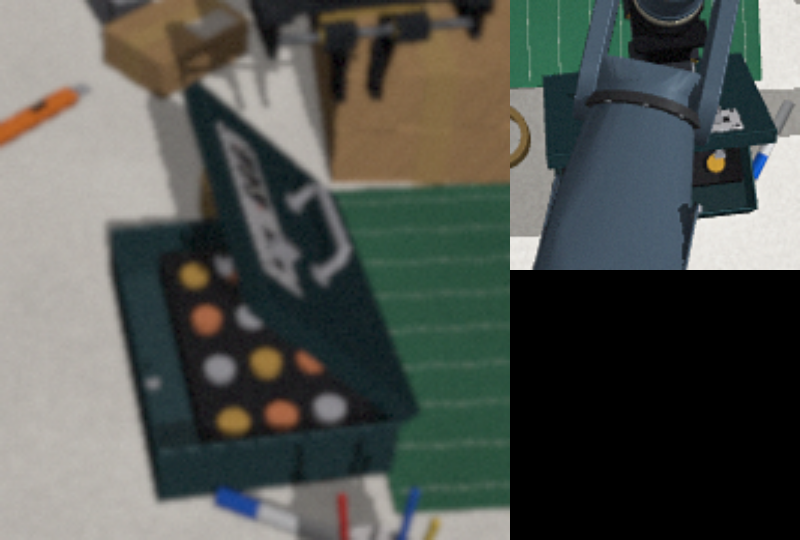

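The lid stands open, clear of the gripper. Its front-left corner is at crop (188,88), side pixel about (312.7,159.3). I'll check the angle against that and hand in.

```bash
python3 - <<'E'
from h import *
c=capture("side"); d=np.radians(np.arange(36,62,.5)); R,a0=np.hypot(.22,.022),np.arctan2(.022,.22)
P=np.c_[.11-R*np.cos(a0+d),0*d+.15,.07+R*np.sin(a0+d)]
e=np.linalg.norm(proj(c,b2w([.5933,-.0586,.0859],P))-[312.7,159.3],axis=1)
k=e.argmin(); print(np.degrees(d[k]),e[k])
if np.degrees(d[k])>44: print(hand_in())
E
```

```text
44.5 0.8055155124328718
the job is handed in; nothing more can be done
None
```

The job is handed in: the wheels show 4‑7‑2, the catch is fully back, and the lid stands open by itself with the gripper clear. My two estimates of the lid angle were about 44.5° from the camera and 48° from the arm position. Both are above the judged 42°, but the camera one is just under the 45° you asked for. No verdict came back.

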